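Park the carving peg and tuck the cutting sheet under the board's lap

TASK

Get the carving board ready for its green cutting sheet: pull the carving peg out of the board, drop it foot-down into the dark wooden peg holder and let go of it. Then lay the sheet flat on the board and slide its far edge (the one away from its grip bar), square and centred, under the hinged red-edged lap right up to the stop, without lifting the lap. Finish still holding the sheet, pressing it down firmly on the board (about 10 N), and leave the jar and the two cartons where they are.

Things in the scene. Friction and masses are not known exactly. Their poses are not given: they have to be found in the camera images.
- carving_board: Fixed wooden board, 220 (x) x 200 (y) x 20 mm, top at its local z = 20 mm. Origin: centre of its underside; z up. Its +x points to the far end, which carries a steel rail with the lap. The rail's stop face is at local x = +85 mm, 190 mm wide, rising 11 mm above the board top (hinge barrels and lap up to 21 mm above it). Everything nearer than the lap's edge is open flat board.
- socket (a point): Mouth (level with the board top, local x = -10, y = 0) of the 16 mm wide, 14 mm deep socket in the board in which the peg starts; it lies where the sheet has to go.
- peg: Loose upright carving peg, 110 mm tall, about 90 g: steel rod 14 mm in diameter with a chamfered foot, and from 70 to 110 mm above the foot a black round handle 22 mm in diameter (grip it there). Origin: centre of its foot; z along the peg, up.
- peg_holder: Fixed dark wooden block 50 x 50 x 60 mm high with one upright round hole in the middle of its top, 20 mm wide and 54 mm deep. Origin: centre of its underside.
- holder_floor (a point): Centre of the bottom of the holder's hole, 6 mm above the worktop; the hole's mouth is 54 mm straight above. The peg's foot comes to rest here.
- sheet: Loose rigid green plastic cutting sheet, 120 (x) x 150 (y) x 4 mm, about 160 g, starting flat on the worktop. Origin: centre of its underside; z up. A white grip bar stands on it along its y, centred at local x = -35 mm: 12 mm thick (x), 84 mm long (y), from 4 to 38 mm above the underside. Local +x edge is the one that goes under the lap.
- sheet_edge (a point): Middle of the sheet's +x edge, at the underside (local x = +60 mm). Home when it meets the stop face: board-local x = +85 mm, y = 0, z = 20 mm.
- lip (a joint): Hinge of the lap, rad: 0 = at rest, grows as its free edge is lifted. The lap is a thin plate 170 mm wide that swings up easily under its light spring and its own weight (60 g).
- lip_edge (a point): Middle of the underside of the lap near its free edge: board-local x = +45 mm, 7 mm above the board top at rest (so 3 mm more than the sheet's thickness). A red upturned border runs 11 mm further towards -x, to local x = +37 mm, and rises slightly.
- jar: Bystander: spice jar with a red cap, 42 mm wide, 108 mm tall. Origin: centre of its underside.
- tea_box: Bystander: reddish-brown carton 102 x 53 x 60 mm. Origin: centre of its underside.
- green_box: Bystander: green carton 107 x 55 x 52 mm. Origin: centre of its underside.
There are look-alikes about, which are no part of the job. What is shaped like the peg but yellow is not meant.

How it is judged (in metres and radians):
On the way, in this order (a step that is already met when the one before it is completed fails the run):
1. the peg stands in the holder, let go (horizontal distance between peg and holder_floor below 0.008 m and z of peg in the frame of holder_floor below 0.006 m and angle between peg's own z axis and vertical below 0.2 rad and contact force between the fingers and peg below 0.1 N), for 0.2 s.
2. the sheet lies on the board with its far edge under the lap, at the stop (x of sheet_edge in the frame of carving_board between 0.077 and 0.088 m and y of sheet_edge in the frame of carving_board between -0.015 and 0.015 m and z of sheet in the frame of carving_board between 0.017 and 0.0225 m and angle between the x axis of sheet and the x axis of carving_board, either way round below 0.08 rad and angle between sheet's own z axis and vertical below 0.03 rad and value of joint lip below 0.05 rad), for 0.2 s.
At the end, for the whole second after the job is handed in: Robot still presses the sheet on the board (over 5 N); sheet flat, its edge under the lap within 8 mm of the stop, 15 mm of the middle and 0.08 rad of square; lap down (under 0.05 rad); peg in the holder, foot within 6 mm of its floor; bystanders within 30 mm (all of step 2 and horizontal distance between peg and holder_floor below 0.008 m and z of peg in the frame of holder_floor below 0.006 m and angle between peg's own z axis and vertical below 0.2 rad and contact force between sheet and carving_board above 5 N and contact force between the fingers and sheet above 2 N); the arm keeps its last pose, push and grip.
It fails at once if the lap is lifted (over 0.12 rad, 5 mm at its edge) (value of joint lip above 0.12 rad).
It fails at once if the jar is moved over 30 mm or tipped (distance of jar from where it was at the start of the episode above 0.03 m or angle between jar's own z axis and vertical above 0.4 rad).
It fails at once if the tea box is moved over 30 mm or tipped (distance of tea_box from where it was at the start of the episode above 0.03 m or angle between tea_box's own z axis and vertical above 0.4 rad).
It fails at once if the green box is moved over 30 mm or tipped (distance of green_box from where it was at the start of the episode above 0.03 m or angle between green_box's own z axis and vertical above 0.4 rad).
It also fails if it takes over 59 s, if anything falls off the work surface, if the arm or the gripper's body presses on something with over 40 N, if the wrist force passes 120 N, or if a joint passes its speed limit or range.

ROBOT

A 6-joint arm with a two-finger parallel gripper is mounted at the origin on a cart in front of the work surface, level with it; the furniture and walls round the work are solid. World frame = base frame: x ahead of the robot, y to its left, z up, the work surface at z = 0. Lengths are in mm, angles in rad, forces in N, time in s.
With the tool pointing down it reaches from about 350 to 975 mm from the base axis. Payload 7.1 kg.
Tool frame: the origin (TCP) lies at the very end of the fingers, on their centre line; the grasp point (between the pads) lies 19 mm behind it; z points along the fingers, x is the direction in which the jaws open and shut, and the axes are right-handed (so a half turn about z gives the same grasp; the last joint's range is limited). The gripper opens to 88 mm and grips with 3 to 60 N. Pads are 20 mm wide; open, the fingers measure 115 mm over their backs; the gripper's body (75 mm by 178 mm) begins 61 mm behind the grasp point.
Start: joints at [-1.132, 0.423, 1.63, -0, 1.089, -0.019], TCP at [276.249, -560.617, 222.675] pointing down, gripper open.
Joint ranges: [-3, 3], [-0.9, 2.11], [0.09, 2.58], [-1.31, 4.45], [0.11, 2.69], [-2.54, 2.54]. Speed limits (rad/s): [2.39, 2.39, 3.01, 3.14, 3.14, 3.14].

INTERFACE

Orientations are given as a rotation vector (axis times angle).
In Python, from workcell import ctrl gives the robot as it stands. The module is installed in compiled form; this text tells all that it offers.
- The arm moves only by the tool move_arm, never from a script. Its argument "motion" is a list of rows, each a list of 2 entries, a list of its own where there are three numbers: the shift along the tool's x, y, z normalised to -1 to 1, where 1 is 150 mm, then the turn, a rotation vector about the tool's x, y, z normalised to -1 to 1, where 1 is 60 degrees. In form: [[[x, y, z], [rx, ry, rz]], ...]. A call has exactly 5 rows; each row is the pose to reach, as a shift and turn from the pose commanded when the call began, along the tool's axes at that moment; what a row does not reach only later rows make up. A row lasts 1/8 s, in which the tool goes at most 62.5 mm and 10.7 degrees, less where a joint would pass 70% of its speed; a pose out of reach is approached as far as the arm can. A call with a number of a shift or a turn outside -1 to 1 is refused whole. A call with a gripper value outside its range is refused whole. "gripper" is the opening, from 0 (shut) to 1 (fully open), set as the call begins (left out, the last holds). The fingers move at their own pace and stop on an object; the grip force is fixed at half the most. Time passes only in rows, so rows that repeat a pose let the fingers close, or fill a call up. It gives the time, the measured TCP pose, the force and the opening at its end, in the units of the state.
- ctrl.get_obs(): the state, without advancing time (a new reading comes with each control period).
- ctrl.get_image(name): name is "scene" or "top"; returns a dict with "pixels" (480x640x3 uint8, red, green, blue), "camera_matrix" (3x3 intrinsics, pixels), "R" (3x3) and "t" (3): a world point X has camera coordinates R X + t. Camera axes: x right, y down, z forward; pixel columns grow to the right and rows downward; lengths in mm; the calibration is good to about 2 mm. A picture is of the moment at which its call begins. There is no depth.
- ctrl.close_job(): hands the job in, once; it reports no verdict.
Trained networks look in the newest picture that a camera, given by its name, has taken for a name from the list of things; names that differ only in an ending like _2 or _b are one class to them, and where a whole thing is asked for, a point or a joint stands for the part that bears it (a point fixed in the world has none). Each returns a list of dicts, best first, with "p" (0 to 1); they miss things now and then, are a little off and sometimes report something else, mostly with a low value. They report only what shows in the picture. A call takes as long as a camera call. They do not tell look-alikes from the thing itself.
- ctrl.boxes_of(camera, name): "location" ([x, y, z] in mm, in world coordinates, good to about 4 mm: the middle of the surface that is visible of it).
- ctrl.regions_of(camera, name): "mask" (480x640 bool, what is visible of it).
- ctrl.pinpoint(camera, name): "location" ([x, y, z] in mm, in world coordinates, good to about 4 mm: a listed point, or the origin of a listed thing).
The state is a dict: "t": time; "qpos": joint angles; "qvel": joint speeds; "joint_torque": joint torques, N m; "ee_pos": TCP position; "orientation": TCP orientation; "ft_force": force on the tool from outside, world axes, zero at the start; "moment": the same for the moment, N m; "width": finger opening in mm.
Only numpy, scipy, OpenCV 4.12 (cv2) and the standard library are available. Lean on these libraries where they do the work, as an engineer would, in place of code of your own. Each camera call takes 0.05 s, during which the arm holds its last target.

## Working session

There is one attempt and no reset: what is moved stays moved. The work goes in short steps, Python scripts to look and compute and a tool call to move; the robot and the scene stay as the last step left them, time stands still between calls to the robot, and variables do not carry over. Pictures are saved under pics/ and viewed, and the job is handed in when it is done.

Besides the shell and the picture viewer there is one more tool, called after ">>>" as name(argument=value, ...) on one line, values as JSON. move_arm: Moves the arm, as the interface text tells. Its arguments: {"type":"object","properties":{"motion":{"type":"array","items":{"type":"array"}},"gripper":{"type":"number"}},"required":["motion"]}

```bash
ls; mkdir -p pics; python3 - <<'E'
from workcell import ctrl
import cv2, numpy as np, pickle
o=ctrl.get_obs(); print({k:np.round(v,3).tolist() for k,v in o.items()})
for c in ("scene","top"):
    d=ctrl.get_image(c); cv2.imwrite(f"pics/{c}0.png",d["pixels"][:,:,::-1]); pickle.dump(d,open(f"{c}0.pkl","wb"))
    print(c,np.round(d["camera_matrix"],1).tolist(),np.round(-d["R"].T@d["t"],0))
    for n in ["socket","peg","holder_floor","peg_holder","sheet","sheet_edge","carving_board","lip_edge","jar","tea_box","green_box"]:
        print(n,[(np.round(r["location"],0).tolist(),round(r["p"],2)) for r in ctrl.pinpoint(c,n)])
E
```

```text
pics
{'t': 0.0, 'qpos': [-1.132, 0.424, 1.631, 0.0, 1.089, -0.019], 'qvel': [0.001, 0.001, 0.0, -0.002, 0.001, 0.001], 'joint_torque': [0.001, -54.463, -27.367, 0.064, 0.023, -0.0], 'ee_pos': [276.005, -560.128, 221.895], 'orientation': [-2.667, 1.659, 0.002], 'ft_force': [-0.251, -0.728, -0.688], 'moment': [-0.01, 0.041, -0.024], 'width': 87.588}
scene [[599.1, 0.0, 316.3], [0.0, 599.1, 233.7], [0.0, 0.0, 1.0]] [-324.  688.  819.]
socket [([513.0, -101.0, 21.0], 0.69), ([517.0, -102.0, 3.0], 0.56)]
peg [([512.0, -97.0, 8.0], 0.78), ([584.0, 197.0, -1.0], 0.62)]
holder_floor [([633.0, 116.0, 7.0], 0.65)]
peg_holder [([630.0, 121.0, 3.0], 0.91)]
sheet [([459.0, 203.0, -2.0], 0.68), ([735.0, 210.0, 0.0], 0.55)]
sheet_edge [([518.0, 205.0, -2.0], 0.62)]
carving_board [([520.0, -104.0, 3.0], 0.92)]
lip_edge [([564.0, -112.0, 27.0], 0.82)]
jar [([620.0, 325.0, 0.0], 0.66), ([631.0, 114.0, 11.0], 0.39)]
tea_box [([737.0, 212.0, -1.0], 0.74)]
green_box []
top [[574.9, 0.0, 313.4], [0.0, 574.9, 240.8], [0.0, 0.0, 1.0]] [ 364.   -8. 1560.]
socket [([513.0, -98.0, 20.0], 0.88)]
peg [([586.0, 204.0, 1.0], 0.56), ([510.0, -100.0, 5.0], 0.49)]
holder_floor [([633.0, 116.0, 9.0], 0.7)]
peg_holder [([631.0, 113.0, -1.0], 0.7)]
sheet [([456.0, 203.0, -1.0], 0.56)]
sheet_edge [([522.0, 205.0, 4.0], 0.72)]
carving_board [([522.0, -104.0, -1.0], 0.73)]
lip_edge [([566.0, -106.0, 24.0], 0.69), ([633.0, 115.0, 7.0], 0.16)]
jar []
tea_box [([735.0, 209.0, 0.0], 0.86)]
green_box [([397.0, -331.0, -1.0], 0.67), ([459.0, 203.0, 4.0], 0.58)]
```

View pics/scene0.png

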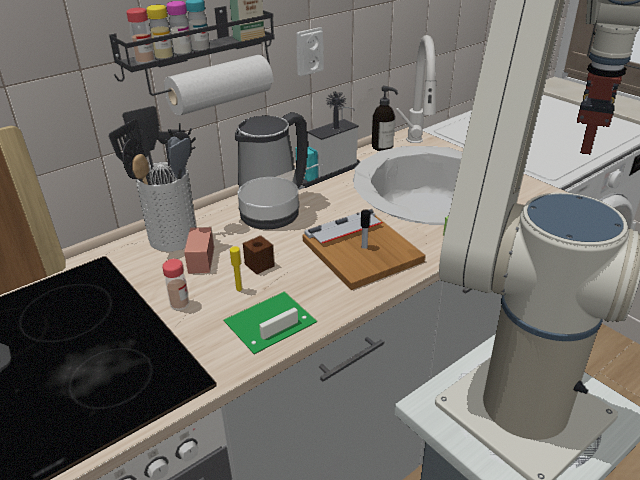

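View pics/top0.png

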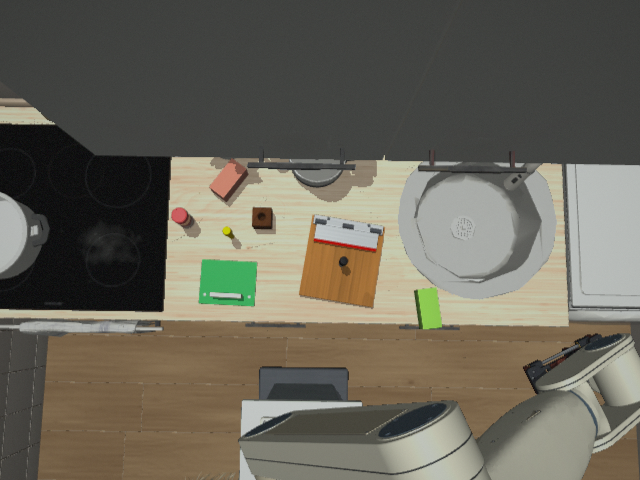

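```bash
python3 - <<'E'
import cv2, pickle
d=pickle.load(open("top0.pkl","rb"))["pixels"][:,:,::-1]
s=pickle.load(open("scene0.pkl","rb"))["pixels"][:,:,::-1]
a=cv2.resize(d[200:315,190:390],(800,460),interpolation=cv2.INTER_NEAREST)
cv2.imwrite("pics/topcrop.png",a)
cv2.imwrite("pics/scenecrop.png",cv2.resize(s[200:360,220:430],(800,600),interpolation=cv2.INTER_CUBIC))
E
```

```text
(no output)
```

View pics/topcrop.png

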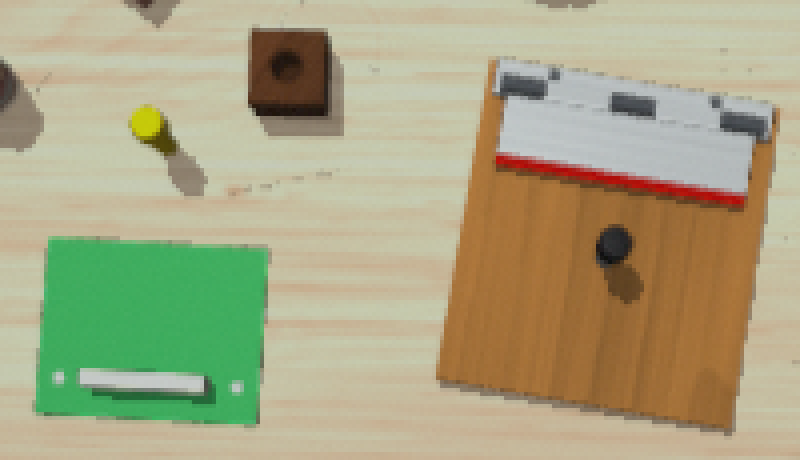

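View pics/scenecrop.png

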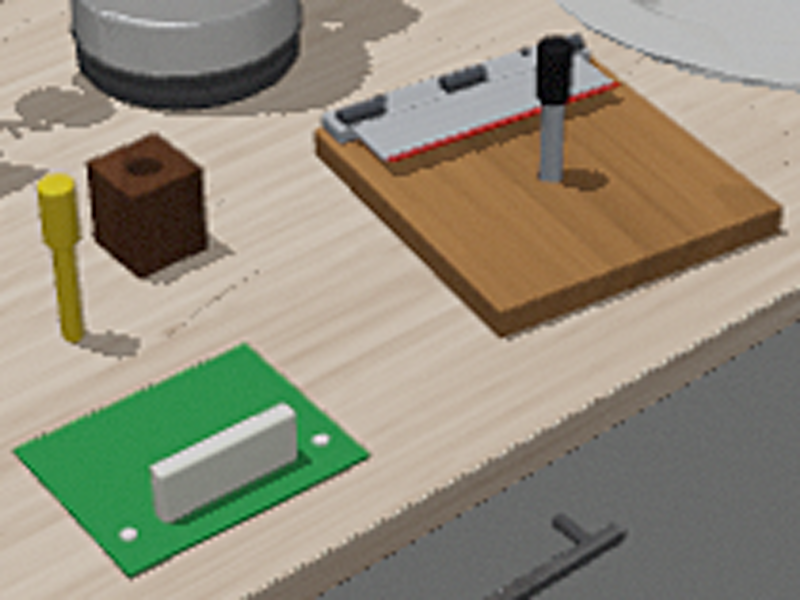

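```bash
cat > h.py <<'E'
import cv2,pickle,numpy as np
from scipy.optimize import least_squares
D={c:pickle.load(open(c+"0.pkl","rb")) for c in("top","scene")}
def proj(d,X):
    p=np.asarray(X)@d["R"].T+d["t"]; q=p@d["camera_matrix"].T; return q[:,:2]/q[:,2:]
def ray(d,uv,z):
    C=-d["R"].T@d["t"]; v=d["R"].T@np.linalg.inv(d["camera_matrix"])@np.array([*uv,1.]); return C+v*(z-C[2])/v[2]
def tc(u,v): return ((u+.5)/4-.5+190,(v+.5)/4-.5+200)
def sc(u,v): return ((u+.5)/3.8095-.5+220,(v+.5)/3.75-.5+200)
def T(p,L):
    c,s=np.cos(p[2]),np.sin(p[2]); L=np.asarray(L,float); return np.c_[p[0]+c*L[:,0]-s*L[:,1],p[1]+s*L[:,0]+c*L[:,1],L[:,2]]
def subpix(d,pts):
    g=cv2.cvtColor(d["pixels"],cv2.COLOR_RGB2GRAY); P=np.float32(pts).reshape(-1,1,2)
    return cv2.cornerSubPix(g,P.copy(),(3,3),(-1,-1),(3,50,.01)).reshape(-1,2)
def fit(name,obs,p0):
    for cams in (["top"],["scene"],["top","scene"]):
        o=[x for x in obs if x[0] in cams]
        if len(o)<2: continue
        uv=np.array([(tc if c=="top" else sc)(*q) for c,q,_ in o])
        w=np.array([2.7 if c=="top" else 2. for c,_,_ in o])[:,None]
        f=lambda p:(np.vstack([proj(D[c],T(p,[l])) for c,_,l in o])-uv)*w
        r=least_squares(lambda p:f([p[0],p[1],p[2]/100]).ravel(),[p0[0],p0[1],p0[2]*100],loss="soft_l1",f_scale=2)
        p=[r.x[0],r.x[1],r.x[2]/100]
        print(name,cams,np.round(p,3),"resid mm",np.round(f(p),1).tolist())
    return p
E
python3 - <<'E'
from h import *
t="top";s="scene"
fit("sheet",[(t,(48,238),(60,75,4)),(t,(269,248),(60,-75,4)),(t,(258,426),(-60,-75,4)),(t,(36,413),(-60,75,4)),
 (s,(14,452),(60,75,4)),(s,(246,343),(60,-75,4)),(s,(370,453),(-60,-75,4)),(s,(131,574),(-60,75,4))],(459,203,-.05))
fit("board",[(t,(438,380),(-110,100,20)),(t,(732,430),(-110,-100,20)),(t,(490,60),(110,100,20)),(t,(778,110),(110,-100,20)),
 (s,(502,312),(-110,100,20)),(s,(781,206),(-110,-100,20)),(s,(316,141),(110,100,20))],(520,-104,-.16))
fit("holder",[(t,(252,29),(25,25,60)),(t,(328,33),(25,-25,60)),(t,(324,109),(-25,-25,60)),(t,(249,105),(-25,25,60)),(t,(287,66),(0,0,60)),
 (s,(88,164),(25,25,60)),(s,(153,134),(25,-25,60)),(s,(205,171),(-25,-25,60)),(s,(140,203),(-25,25,60)),(s,(145,166),(0,0,60))],(631,115,-.05))
# peg handle top at board top+96
print(ray(D[t],tc(616,243),116),ray(D[s],sc(556,43),116), ray(D[t],tc(287,66),60),ray(D[s],sc(145,166),60))
E
```

```text
sheet ['top'] [ 4.56931e+02  2.05325e+02 -3.30000e-02] resid mm [[0.2, -0.7], [0.2, -0.1], [0.2, -0.3], [-0.7, 1.1]]
sheet ['scene'] [ 4.56780e+02  2.06228e+02 -3.10000e-02] resid mm [[-1.0, -1.1], [-0.3, -0.7], [1.4, 0.1], [0.0, 1.3]]
sheet ['top', 'scene'] [ 4.56968e+02  2.05677e+02 -3.30000e-02] resid mm [[-0.1, -0.7], [-0.2, -0.1], [-0.1, -0.3], [-1.0, 1.1], [-0.6, -1.6], [0.1, -1.0], [1.7, -0.1], [0.2, 0.9]]
board ['top'] [ 5.19753e+02 -1.01752e+02 -1.48000e-01] resid mm [[-1.4, 0.6], [0.0, 0.0], [-0.1, 0.3], [1.6, -1.1]]
board ['scene'] [ 5.20447e+02 -9.98190e+01 -1.42000e-01] resid mm [[0.3, 1.1], [1.4, 0.2], [-2.4, -5.0]]
board ['top', 'scene'] [ 5.19979e+02 -1.01358e+02 -1.48000e-01] resid mm [[-1.8, 0.3], [-0.4, -0.2], [-0.5, 0.1], [1.2, -1.3], [0.8, 0.7], [2.5, 0.3], [-0.9, -5.7]]
holder ['top'] [ 6.28364e+02  1.14534e+02 -2.60000e-02] resid mm [[0.2, 0.4], [-0.2, -0.1], [-0.1, -1.1], [-0.6, -0.6], [0.7, 1.6]]
holder ['scene'] [6.27142e+02 1.16280e+02 6.10000e-02] resid mm [[-0.8, 1.3], [0.6, 0.1], [0.6, -1.5], [-1.1, -0.6], [0.6, 0.7]]
holder ['top', 'scene'] [ 6.28221e+02  1.15031e+02 -5.00000e-03] resid mm [[-0.8, 1.1], [-1.2, -0.5], [-0.1, -1.5], [-0.6, 0.0], [0.2, 1.8], [-0.0, -0.8], [3.0, -0.6], [0.7, -1.1], [-2.8, -1.6], [1.0, -0.2]]
[510.34179339 -99.91740297 116.        ] [510.63828092 -99.59341922 116.        ] [629.95827492 115.24520009  60.        ] [628.69262772 116.09134179  60.        ]
```

```bash
cat > g.py <<'E'
import numpy as np,sys
from scipy.spatial.transform import Rotation as R
from workcell import ctrl
def go(x,y,z,yaw):
    o=ctrl.get_obs(); Rt=R.from_rotvec(o["orientation"])
    c,s=np.cos(yaw),np.sin(yaw)
    Rg=R.from_matrix(np.array([[c,s,0],[s,-c,0],[0,0,-1]]))
    d=Rt.inv().apply(np.array([x,y,z])-o["ee_pos"])/150
    r=(Rt.inv()*Rg).as_rotvec()/(np.pi/3)
    X=Rt.as_matrix()
    print("t",round(o["t"],2),"pos",np.round(o["ee_pos"],1),"yaw",round(np.arctan2(X[1,0],X[0,0]),3),"w",round(o["width"],1),"F",np.round(o["ft_force"],1),"M",np.round(o["moment"],2))
    print("shift",np.round(d,3).tolist(),"turn",np.round(r,3).tolist())
go(*map(float,sys.argv[1:]))
E
python3 g.py 510.4 -99.7 200 -0.148
```

```text
t 1.2 pos [ 276.3 -560.6  222.7] yaw -1.113 w 88.1 F [-0.1  0.2 -0.2] M [ 0.03 -0.01  0.01]
shift [-2.066, -2.758, 0.151] turn [0.0, 0.0, -0.921]
```

>>> move_arm(motion=[[[-0.14,-0.19,0],[0,0,-0.1]],[[-0.3,-0.4,0],[0,0,-0.2]],[[-0.46,-0.61,0],[0,0,-0.3]],[[-0.62,-0.82,0],[0,0,-0.4]],[[-0.74,-0.98,0],[0,0,-0.46]]], gripper=0.6)

```text
t: 1.82
ee_pos: [359.6, -394.7, 222.8]
orientation: [-2.988, 0.971, -0.0]
ft_force: [-0.3, 0.2, -0.4]
width: 52.3
```

```bash
python3 g.py 510.4 -99.7 200 -0.148
```

```text
t 1.82 pos [ 359.6 -394.7  222.8] yaw -0.628 w 52.3 F [-0.3  0.2 -0.4] M [-0.08 -0.05  0.01]
shift [-0.342, -2.182, 0.152] turn [-0.0, -0.0, -0.459]
```

>>> move_arm(motion=[[[-0.05,-0.32,0],[0,0,-0.1]],[[-0.1,-0.64,0],[0,0,-0.2]],[[-0.15,-0.95,0.03],[0,0,-0.3]],[[-0.15,-0.95,0.05],[0,0,-0.4]],[[-0.15,-1.0,0.05],[0,0,-0.45]]])

```text
t: 2.45
ee_pos: [429.6, -261.2, 215.1]
orientation: [-3.132, 0.248, 0.0]
ft_force: [0.2, -1.0, 0.3]
width: 52.8
```

```bash
python3 g.py 510.4 -99.7 150 -0.148
```

```text
t 2.45 pos [ 429.6 -261.2  215.1] yaw -0.158 w 52.8 F [ 0.2 -1.   0.3] M [ 0.02 -0.03 -0.06]
shift [0.363, -1.148, 0.434] turn [-0.0, 0.0, -0.009]
```

>>> move_arm(motion=[[[0.1,-0.3,0],[0,0,0]],[[0.2,-0.6,0],[0,0,0]],[[0.3,-0.9,0.1],[0,0,0]],[[0.36,-1.0,0.2],[0,0,0]],[[0.36,-1.0,0.3],[0,0,0]]])

```text
t: 3.08
ee_pos: [507.2, -122.1, 169.4]
orientation: [3.131, -0.249, 0.0]
ft_force: [0.3, 0.0, 0.6]
width: 52.6
```

```bash
python3 g.py 510.4 -99.7 140 -0.148
```

```text
t 3.08 pos [ 507.2 -122.1  169.4] yaw -0.159 w 52.6 F [0.3 0.  0.6] M [-0.03 -0.07  0.02]
shift [-0.002, -0.151, 0.196] turn [0.0, -0.0, -0.01]
```

>>> move_arm(motion=[[[0,-0.15,0.05],[0,0,-0.01]],[[0,-0.15,0.1],[0,0,-0.01]],[[0,-0.15,0.15],[0,0,-0.01]],[[0,-0.15,0.2],[0,0,-0.01]],[[0,-0.15,0.2],[0,0,-0.01]]])

```text
t: 3.7
ee_pos: [509.7, -100.5, 139.6]
orientation: [-3.133, 0.236, 0.002]
ft_force: [-0.4, 0.7, -1.1]
width: 53.1
```

```bash
python3 g.py 510.4 -99.7 77 -0.148;python3 - <<'E'
from workcell import ctrl
import cv2
d=ctrl.get_image("scene")["pixels"][:,:,::-1]
cv2.imwrite("pics/a1.png",cv2.resize(d[140:300,280:480],(800,640))[:600])
E
```

```text
t 3.7 pos [ 509.7 -100.5  139.6] yaw -0.15 w 53.1 F [-0.4  0.7 -1.1] M [ 0.01 -0.05  0.04]
shift [0.004, -0.006, 0.417] turn [0.0, 0.001, -0.002]
```

View pics/a1.png

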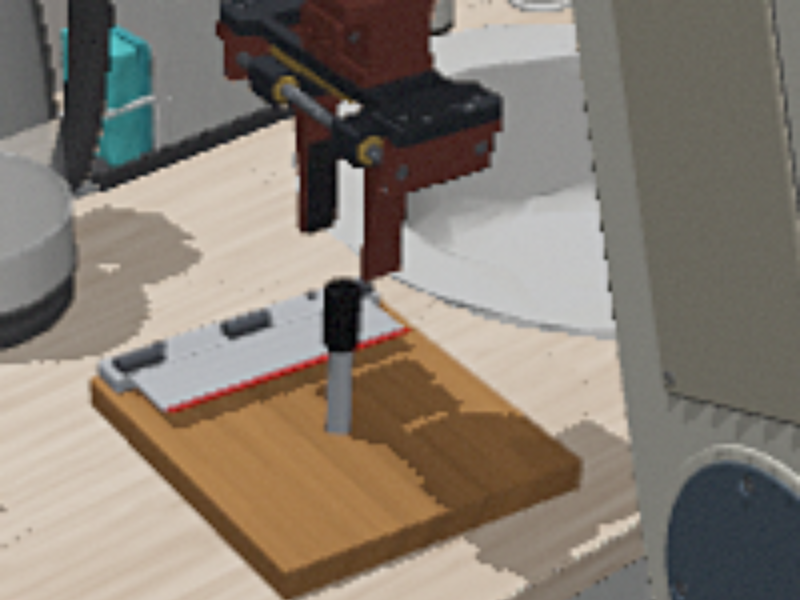

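The gripper hangs open and centred over the black-handled peg (crop (342,300), about (365,217) in the full picture); the yellow look-alike is elsewhere, at (237,270). Going down.

>>> move_arm(motion=[[[0,0,0.1],[0,0,0]],[[0,0,0.2],[0,0,0]],[[0,0,0.3],[0,0,0]],[[0,0,0.4],[0,0,0]],[[0,0,0.41],[0,0,0]]])

```text
t: 4.38
ee_pos: [509.3, -99.8, 77.1]
orientation: [-3.132, 0.235, 0.004]
ft_force: [0.9, 0.5, 0.4]
width: 52.3
```

>>> move_arm(motion=[[[0,0,0],[0,0,0]],[[0,0,0],[0,0,0]],[[0,0,0],[0,0,0]],[[0,0,0],[0,0,0]],[[0,0,0],[0,0,0]]], gripper=0)

```text
t: 5.0
ee_pos: [510.6, -100.1, 79.1]
orientation: [3.133, -0.235, 0.002]
ft_force: [0.2, 0.3, 2.1]
width: 21.6
```

```bash
python3 g.py 510.4 -99.7 150 -0.148
```

```text
t 5.0 pos [ 510.6 -100.1   79.1] yaw -0.15 w 21.6 F [0.2 0.3 2.1] M [-0.07 -0.15  0.01]
shift [-0.002, -0.002, -0.473] turn [0.0, -0.001, -0.002]
```

>>> move_arm(motion=[[[0,0,-0.07],[0,0,0]],[[0,0,-0.17],[0,0,0]],[[0,0,-0.3],[0,0,0]],[[0,0,-0.45],[0,0,0]],[[0,0,-0.55],[0,0,0]]])

```text
t: 5.62
ee_pos: [510.3, -100.0, 162.9]
orientation: [3.133, -0.235, 0.001]
ft_force: [-0.2, -0.3, -0.9]
width: 21.7
```

```bash
python3 g.py 629.8 115.7 160 -0.148
```

```text
t 5.62 pos [ 510.3 -100.   162.9] yaw -0.15 w 21.7 F [-0.2 -0.3 -0.9] M [-0.08 -0.07 -0.01]
shift [0.574, -1.541, 0.02] turn [0.0, -0.001, -0.001]
```

>>> move_arm(motion=[[[0.05,-0.12,0],[0,0,0]],[[0.13,-0.33,0],[0,0,0]],[[0.22,-0.58,0],[0,0,0]],[[0.3,-0.8,0],[0,0,0]],[[0.36,-0.95,0],[0,0,0]]])

```text
t: 6.25
ee_pos: [585.2, 35.1, 160.4]
orientation: [-3.133, 0.233, 0.002]
ft_force: [-0.0, -0.0, -1.6]
width: 21.6
```

```bash
python3 g.py 629.8 115.7 160 -0.148
```

```text
t 6.25 pos [585.2  35.1 160.4] yaw -0.148 w 21.6 F [-0.  -0.  -1.6] M [-0.01 -0.08  0.01]
shift [0.215, -0.575, 0.002] turn [0.0, 0.001, -0.0]
```

>>> move_arm(motion=[[[0.07,-0.18,0],[0,0,0]],[[0.14,-0.36,0],[0,0,0]],[[0.18,-0.5,0],[0,0,0]],[[0.21,-0.56,0],[0,0,0]],[[0.21,-0.56,0],[0,0,0]]])

```text
t: 6.88
ee_pos: [628.5, 111.4, 160.9]
orientation: [3.133, -0.234, -0.001]
ft_force: [-0.3, 0.5, -1.3]
width: 21.1
```

```bash
python3 - <<'E'
from workcell import ctrl
import cv2,pickle
for c,sl in (("scene",(slice(150,300),slice(180,380))),("top",(slice(150,300),slice(160,360)))):
    D=ctrl.get_image(c); pickle.dump(D,open(c+"1.pkl","wb"))
    cv2.imwrite(f"pics/b_{c}.png",cv2.resize(D["pixels"][sl][:,:,::-1],(800,600)))
E
python3 g.py 629.8 115.7 160 -0.148
```

```text
t 6.97 pos [628.1 110.6 161. ] yaw -0.15 w 21.8 F [-0.  -0.1 -1.3] M [-0.02 -0.04 -0.03]
shift [0.006, -0.035, 0.007] turn [0.0, 0.001, -0.002]
```

View pics/b_scene.png

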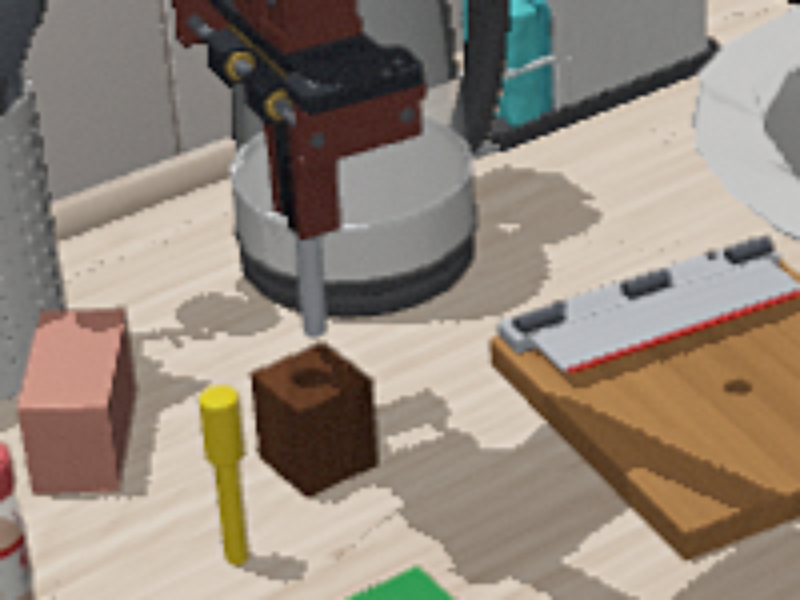

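View pics/b_top.png

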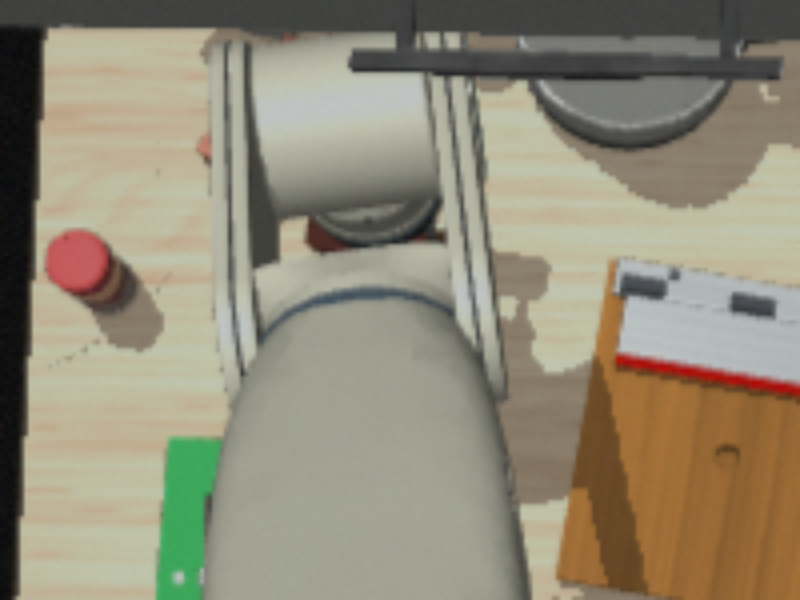

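```bash
python3 - <<'E'
from h import *
d=pickle.load(open("scene1.pkl","rb"))
for X in ([628.1,110.6,88],[628.1,110.6,89],[629.8,115.7,60]): 
    print((proj(d,[X])[0]-[180,150]+.5)*4-.5)
E
```

```text
[317.48628774 332.31405478]
[317.3580487  330.80799873]
[311.75424185 375.98098297]
```

>>> move_arm(motion=[[[0.003,-0.025,0.08],[0,0,0]],[[0.003,-0.025,0.13],[0,0,0]],[[0.003,-0.025,0.15],[0,0,0]],[[0.003,-0.025,0.15],[0,0,0]],[[0.003,-0.025,0.15],[0,0,0]]])

```text
t: 7.6
ee_pos: [629.7, 114.8, 138.9]
orientation: [-3.133, 0.235, -0.001]
ft_force: [0.8, 1.0, -1.3]
width: 21.3
```

```bash
python3 - <<'E'
from workcell import ctrl
import cv2,pickle
D=ctrl.get_image("scene"); pickle.dump(D,open("scene2.pkl","wb"))
cv2.imwrite(f"pics/c.png",cv2.resize(D["pixels"][200:275,215:315][:,:,::-1],(800,600),interpolation=cv2.INTER_CUBIC))
E
python3 g.py 629.3 114.2 79 -0.148
```

```text
t 7.65 pos [629.7 114.8 139. ] yaw -0.15 w 21.5 F [-0.2  0.2 -0.8] M [-0.09 -0.09 -0.01]
shift [-0.002, 0.005, 0.4] turn [-0.0, -0.0, -0.002]
```

View pics/c.png

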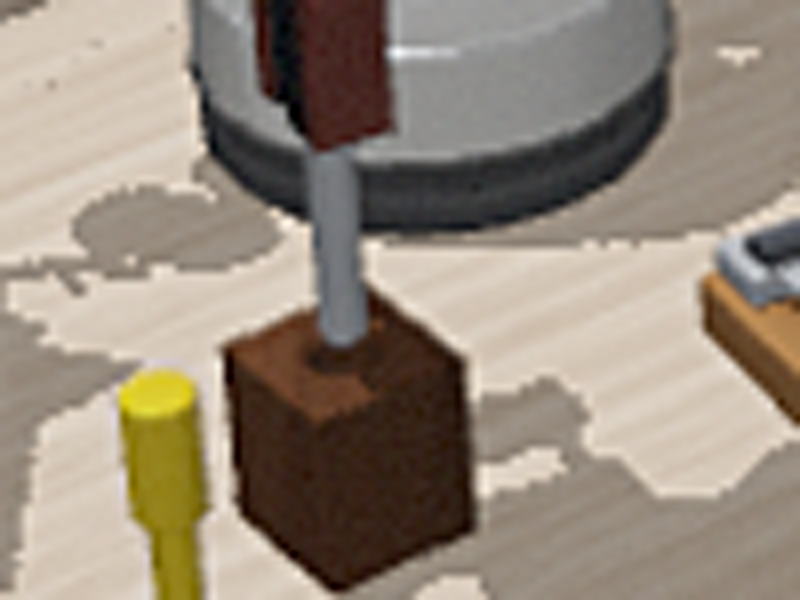

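>>> move_arm(motion=[[[0,0.002,0.04],[0,0,0]],[[0,0.002,0.08],[0,0,0]],[[0,0.002,0.12],[0,0,0]],[[0,0.002,0.16],[0,0,0]],[[0,0.002,0.16],[0,0,0]]])

```text
t: 8.28
ee_pos: [629.0, 114.5, 113.9]
orientation: [3.133, -0.235, -0.002]
ft_force: [-1.1, -0.2, -0.4]
width: 21.5
```

```bash
python3 g.py 629.3 114.2 79 -0.148
```

```text
t 8.28 pos [629.  114.5 113.9] yaw -0.149 w 21.5 F [-1.1 -0.2 -0.4] M [-0.05 -0.03  0.03]
shift [0.003, 0.002, 0.233] turn [0.0, 0.001, -0.001]
```

In the hole without resistance (foot about 40 mm). On down.

>>> move_arm(motion=[[[0,0,0.06],[0,0,0]],[[0,0,0.12],[0,0,0]],[[0,0,0.17],[0,0,0]],[[0,0,0.21],[0,0,0]],[[0,0,0.22],[0,0,0]]])

```text
t: 8.9
ee_pos: [629.2, 114.5, 81.1]
orientation: [3.133, -0.235, -0.001]
ft_force: [0.4, 0.5, -1.5]
width: 21.1
```

```bash
python3 g.py 629.3 114.2 79 -0.148
```

```text
t 8.9 pos [629.2 114.5  81.1] yaw -0.15 w 21.1 F [ 0.4  0.5 -1.5] M [ 0.03 -0.11  0.03]
shift [0.001, 0.002, 0.014] turn [0.0, 0.001, -0.002]
```

>>> move_arm(motion=[[[0,0,0.01],[0,0,0]],[[0,0,0.01],[0,0,0]],[[0,0,0.01],[0,0,0]],[[0,0,0.01],[0,0,0]],[[0,0,0.01],[0,0,0]]], gripper=0.55)

```text
t: 9.52
ee_pos: [629.6, 114.6, 80.3]
orientation: [-3.133, 0.235, -0.0]
ft_force: [-0.4, 0.0, -0.4]
width: 48.1
```

>>> move_arm(motion=[[[0,0,-0.1],[0,0,0]],[[0,0,-0.25],[0,0,0]],[[0,0,-0.4],[0,0,0]],[[0,0,-0.5],[0,0,0]],[[0,0,-0.55],[0,0,0]]])

```text
t: 10.15
ee_pos: [629.9, 114.6, 164.1]
orientation: [-3.132, 0.235, -0.002]
ft_force: [-0.4, 0.2, -0.7]
width: 48.5
```

```bash
python3 - <<'E'
from workcell import ctrl
import cv2,pickle
D=ctrl.get_image("scene"); pickle.dump(D,open("scene3.pkl","wb"))
cv2.imwrite(f"pics/d.png",cv2.resize(D["pixels"][180:330,180:380][:,:,::-1],(800,600),interpolation=cv2.INTER_CUBIC))
print(ctrl.pinpoint("scene","peg"))
E
python3 - <<'E'
import numpy as np
# sheet grasp target: bar centre local (-35,0)
c,s=np.cos(-.033),np.sin(-.033); print(457.0-35*c,205.7-35*s)
E
python3 g.py 422 206.9 140 -0.033
```

```text
[{'location': [582.9, 196.4, -1.5], 'p': 0.54}]
422.01905577059466 206.85479037891417
t 10.25 pos [629.8 114.6 163.6] yaw -0.15 w 48.2 F [-0.2 -0.7 -0.4] M [-0.05 -0.04  0.01]
shift [-1.462, -0.402, 0.155] turn [-0.0, -0.001, -0.111]
```

View pics/d.png

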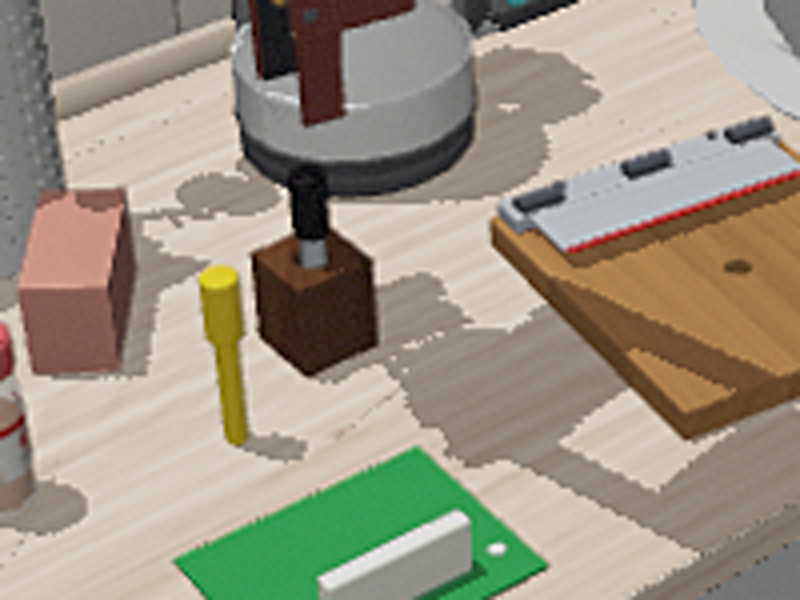

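Peg stands in the holder at crop (310,215), handle just above the block, let go. To the sheet.

>>> move_arm(motion=[[[-0.25,-0.07,0],[0,0,-0.03]],[[-0.5,-0.14,0],[0,0,-0.06]],[[-0.75,-0.21,0],[0,0,-0.09]],[[-0.97,-0.3,0],[0,0,-0.11]],[[-1.0,-0.4,0],[0,0,-0.11]]], gripper=0.55)

```text
t: 10.88
ee_pos: [487.9, 196.5, 162.0]
orientation: [3.14, -0.053, -0.004]
ft_force: [0.2, -1.2, -0.6]
width: 48.2
```

```bash
python3 g.py 422 206.9 100 -0.033
```

```text
t 10.88 pos [487.9 196.5 162. ] yaw -0.034 w 48.2 F [ 0.2 -1.2 -0.6] M [ 0.02 -0.03  0.02]
shift [-0.44, -0.055, 0.414] turn [0.001, 0.002, -0.001]
```

>>> move_arm(motion=[[[-0.15,-0.02,0.1],[0,0,0]],[[-0.3,-0.05,0.2],[0,0,0]],[[-0.43,-0.05,0.3],[0,0,0]],[[-0.44,-0.05,0.41],[0,0,0]],[[-0.44,-0.05,0.41],[0,0,0]]])

```text
t: 11.5
ee_pos: [424.4, 206.1, 100.1]
orientation: [3.14, -0.054, -0.003]
ft_force: [0.6, -0.2, 0.9]
width: 48.5
```

```bash
python3 - <<'E'
from workcell import ctrl
import cv2,pickle
D=ctrl.get_image("scene"); pickle.dump(D,open("scene4.pkl","wb"))
cv2.imwrite(f"pics/e.png",cv2.resize(D["pixels"][230:380,180:380][:,:,::-1],(800,600),interpolation=cv2.INTER_CUBIC))
D=ctrl.get_image("top"); cv2.imwrite("pics/et.png",cv2.resize(D["pixels"][180:330,160:360][:,:,::-1],(800,600)))
E
python3 g.py 422 206.9 13 -0.033
```

```text
t 11.6 pos [425.4 206.3 101.2] yaw -0.035 w 48.5 F [ 0.2 -0.1  0.5] M [-0.   -0.07 -0.  ]
shift [-0.023, -0.003, 0.588] turn [-0.0, -0.0, -0.002]
```

View pics/e.png

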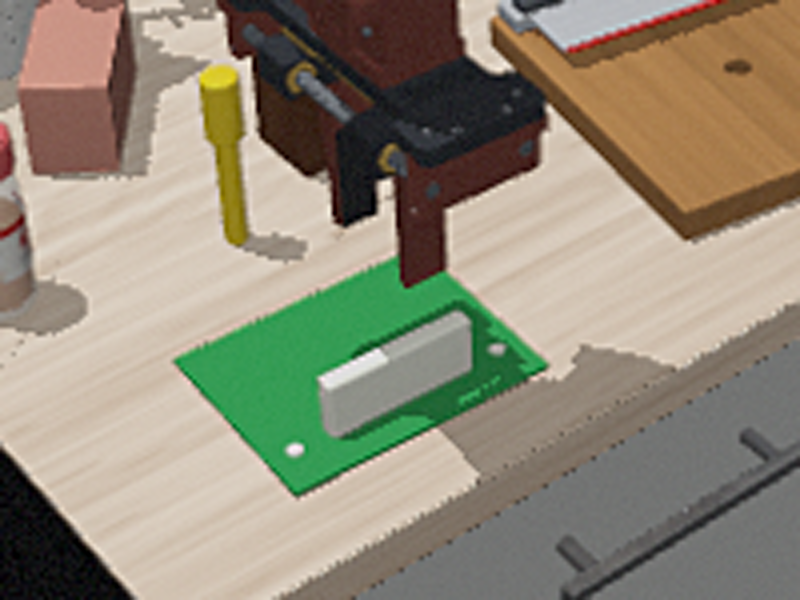

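View pics/et.png

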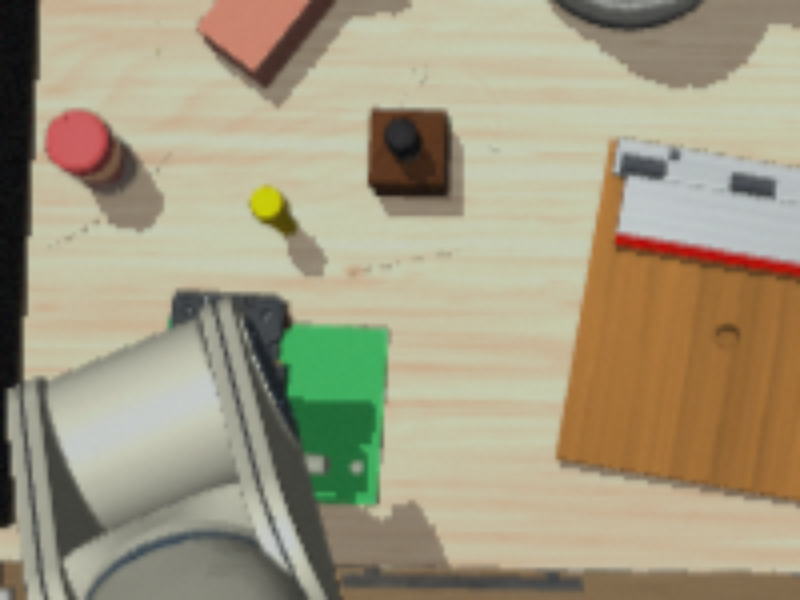

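>>> move_arm(motion=[[[-0.02,0,0.15],[0,0,0]],[[-0.02,0,0.3],[0,0,0]],[[-0.02,0,0.42],[0,0,0]],[[-0.02,0,0.5],[0,0,0]],[[-0.02,0,0.53],[0,0,0]]])

```text
t: 12.22
ee_pos: [421.8, 206.2, 21.4]
orientation: [-3.141, 0.054, -0.0]
ft_force: [0.4, -0.3, 0.3]
width: 48.5
```

```bash
python3 g.py 422 206.9 9 -0.033
```

```text
t 12.22 pos [421.8 206.2  21.4] yaw -0.035 w 48.5 F [ 0.4 -0.3  0.3] M [-0.02 -0.14 -0.04]
shift [0.001, -0.005, 0.083] turn [-0.0, -0.0, -0.002]
```

>>> move_arm(motion=[[[0,-0.004,0.03],[0,0,0]],[[0,-0.004,0.06],[0,0,0]],[[0,-0.004,0.08],[0,0,0]],[[0,-0.004,0.08],[0,0,0]],[[0,-0.004,0.08],[0,0,0]]])

```text
t: 12.85
ee_pos: [421.5, 206.8, 9.8]
orientation: [-3.141, 0.054, -0.0]
ft_force: [0.2, -0.8, -0.3]
width: 48.5
```

>>> move_arm(motion=[[[0,0,0],[0,0,0]],[[0,0,0],[0,0,0]],[[0,0,0],[0,0,0]],[[0,0,0],[0,0,0]],[[0,0,0],[0,0,0]]], gripper=0)

```text
t: 13.48
ee_pos: [421.6, 206.8, 9.7]
orientation: [-3.141, 0.054, -0.0]
ft_force: [0.9, 0.1, -0.3]
width: 11.5
```

```bash
python3 g.py 422 206.9 60 -0.033
```

```text
t 13.47 pos [421.6 206.8   9.7] yaw -0.034 w 11.5 F [ 0.9  0.1 -0.3] M [-0.06 -0.11  0.  ]
shift [0.003, -0.001, -0.335] turn [-0.0, -0.0, -0.001]
```

>>> move_arm(motion=[[[0,0,-0.05],[0,0,0]],[[0,0,-0.15],[0,0,0]],[[0,0,-0.27],[0,0,0]],[[0,0,-0.37],[0,0,0]],[[0,0,-0.4],[0,0,0]]])

```text
t: 14.1
ee_pos: [422.0, 207.0, 71.1]
orientation: [-3.14, 0.054, -0.003]
ft_force: [0.1, 0.2, -1.9]
width: 11.8
```

```bash
python3 g.py 445.8 -90.2 70 -0.147
```

```text
t 14.1 pos [422.  207.   71.1] yaw -0.034 w 11.8 F [ 0.1  0.2 -1.9] M [-0.01 -0.03  0.01]
shift [0.226, 1.975, 0.006] turn [-0.001, -0.002, 0.108]
```

>>> move_arm(motion=[[[0.02,0.15,0],[0,0,0.01]],[[0.05,0.4,0],[0,0,0.02]],[[0.08,0.65,0],[0,0,0.03]],[[0.1,0.85,0],[0,0,0.05]],[[0.11,0.97,0],[0,0,0.05]]])

```text
t: 14.72
ee_pos: [432.7, 59.4, 69.6]
orientation: [3.138, -0.138, -0.001]
ft_force: [-0.4, -1.0, -1.7]
width: 12.0
```

```bash
python3 g.py 445.8 -90.2 70 -0.147
```

```text
t 14.72 pos [432.7  59.4  69.6] yaw -0.088 w 12.0 F [-0.4 -1.  -1.7] M [-0.06  0.01  0.04]
shift [0.175, 0.986, -0.002] turn [0.0, 0.0, 0.056]
```

>>> move_arm(motion=[[[0.03,0.15,0],[0,0,0.01]],[[0.07,0.4,0],[0,0,0.02]],[[0.12,0.65,0],[0,0,0.04]],[[0.16,0.88,0],[0,0,0.05]],[[0.17,0.97,0],[0,0,0.056]]])

```text
t: 15.35
ee_pos: [445.7, -87.9, 69.6]
orientation: [3.133, -0.232, 0.0]
ft_force: [-0.3, 0.5, -1.5]
width: 12.0
```

```bash
python3 - <<'E'
from workcell import ctrl
import cv2,pickle
for c,sl in (("scene",(slice(190,340),slice(280,480))),("top",(slice(180,330),slice(270,470)))):
    D=ctrl.get_image(c); pickle.dump(D,open(c+"5.pkl","wb"))
    cv2.imwrite(f"pics/f_{c}.png",cv2.resize(D["pixels"][sl][:,:,::-1],(800,600),interpolation=cv2.INTER_CUBIC))
E
python3 g.py 445.8 -90.2 40 -0.147
```

```text
t 15.45 pos [445.5 -87.2  69.6] yaw -0.147 w 11.8 F [-0.9  0.5 -0.7] M [ 0.03 -0.   -0.03]
shift [0.005, 0.02, 0.197] turn [-0.0, 0.0, -0.0]
```

View pics/f_scene.png

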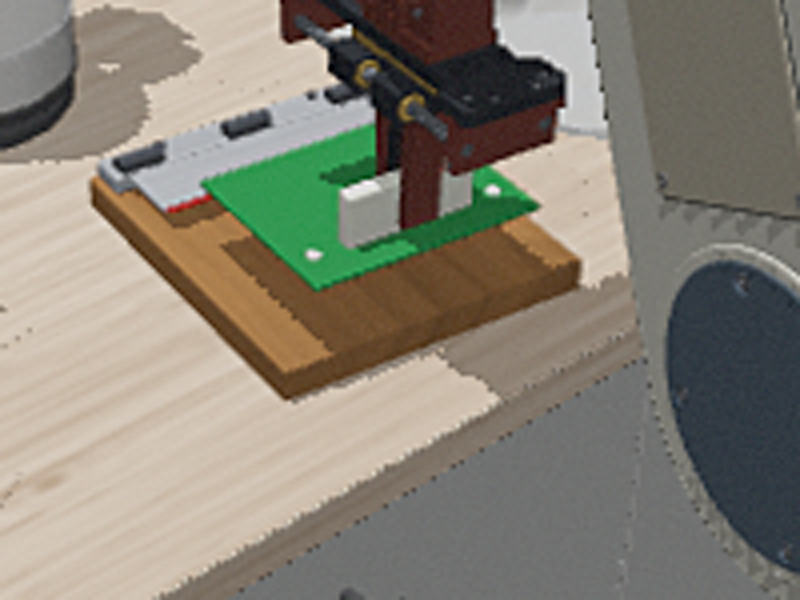

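View pics/f_top.png

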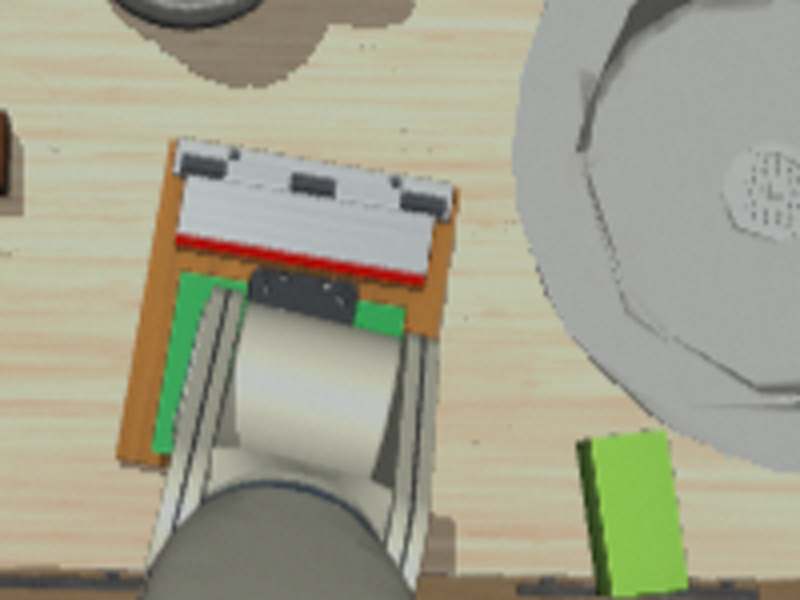

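```bash
python3 - <<'E'
from h import *
p0=np.array([445.5,-87.2]); yaw=-.147; c,s=np.cos(yaw),np.sin(yaw)
ctr=p0+35*np.array([c,s])
L=[(60,75,64),(60,-75,64),(-60,75,64),(-60,-75,64)]
W=T([*ctr,yaw],L)
for n,(u,v) in (("top",(270,180)),("scene",(280,190))):
    d=pickle.load(open(n+"5.pkl","rb")); print(n,np.round((proj(d,W)-[u,v]+.5)*4-.5,0).tolist())
E
```

```text
top [[180.0, 268.0], [406.0, 305.0], [150.0, 449.0], [379.0, 487.0]]
scene [[199.0, 179.0], [416.0, 106.0], [316.0, 286.0], [541.0, 203.0]]
```

>>> move_arm(motion=[[[0.003,0.02,0.06],[0,0,0]],[[0.003,0.02,0.13],[0,0,0]],[[0.003,0.02,0.19],[0,0,0]],[[0.003,0.02,0.24],[0,0,0]],[[0.003,0.02,0.24],[0,0,0]]])

```text
t: 16.08
ee_pos: [445.2, -89.2, 32.9]
orientation: [-3.133, 0.228, 0.002]
ft_force: [0.3, 0.1, -1.5]
width: 11.6
```

```bash
python3 g.py 445.8 -90.2 30 -0.147
```

```text
t 16.07 pos [445.2 -89.2  32.9] yaw -0.145 w 11.6 F [ 0.3  0.1 -1.5] M [ 0.03 -0.04 -0.03]
shift [0.005, 0.006, 0.02] turn [-0.0, 0.001, 0.002]
```

>>> move_arm(motion=[[[0,0.005,0.01],[0,0,0.002]],[[0,0.005,0.017],[0,0,0.002]],[[0,0.005,0.023],[0,0,0.002]],[[0,0.005,0.025],[0,0,0.002]],[[0,0.005,0.025],[0,0,0.002]]])

```text
t: 16.7
ee_pos: [445.6, -90.2, 30.0]
orientation: [-3.133, 0.232, -0.0]
ft_force: [-0.0, -0.5, -2.1]
width: 11.7
```

```bash
python3 g.py 445.8 -90.2 30 -0.147
```

```text
t 16.7 pos [445.6 -90.2  30. ] yaw -0.148 w 11.7 F [-0.  -0.5 -2.1] M [-0.04 -0.04  0.02]
shift [0.001, -0.0, -0.0] turn [-0.0, -0.0, -0.001]
```

>>> move_arm(motion=[[[0,0,0.003],[0,0,0]],[[0,0,0.006],[0,0,0]],[[0,0,0.009],[0,0,0]],[[0,0,0.01],[0,0,0]],[[0,0,0.01],[0,0,0]]])

```text
t: 17.32
ee_pos: [445.7, -90.2, 29.7]
orientation: [3.133, -0.232, 0.001]
ft_force: [-5.1, 0.9, 20.7]
width: 12.0
```

```bash
python3 g.py 445.8 -90.2 30 -0.147
```

```text
t 17.32 pos [445.7 -90.2  29.7] yaw -0.148 w 12.0 F [-5.1  0.9 20.7] M [0.16 0.8  0.01]
shift [0.001, -0.0, -0.002] turn [0.0, -0.0, -0.0]
```

>>> move_arm(motion=[[[0,0,-0.007],[0,0,0]],[[0.01,0,-0.007],[0,0,0]],[[0.03,0,-0.007],[0,0,0]],[[0.05,0,-0.007],[0,0,0]],[[0.07,0,-0.007],[0,0,0]]])

```text
t: 17.95
ee_pos: [450.0, -90.6, 29.6]
orientation: [-3.132, 0.231, 0.018]
ft_force: [-18.6, 2.7, 27.3]
width: 12.2
```

```bash
python3 - <<'E'
from workcell import ctrl
import cv2,pickle
for c,sl in (("scene",(slice(190,280),slice(290,410))),("top",(slice(200,305),slice(290,430)))):
    D=ctrl.get_image(c); pickle.dump(D,open(c+"6.pkl","wb"))
    cv2.imwrite(f"pics/g_{c}.png",cv2.resize(D["pixels"][sl][:,:,::-1],(800,600),interpolation=cv2.INTER_CUBIC))
E
python3 g.py 510.1 -99.7 29.7 -0.147
```

```text
t 18.05 pos [452.4 -91.   29.6] yaw -0.147 w 12.2 F [-11.5   2.   17.9] M [0.2  1.53 0.03]
shift [0.389, 0.001, -0.003] turn [-0.0, 0.006, -0.0]
```

View pics/g_scene.png

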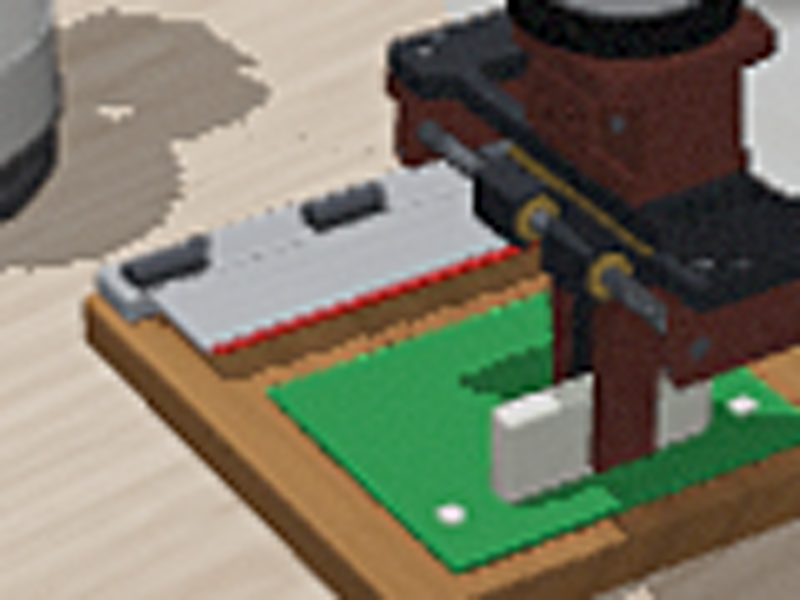

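View pics/g_top.png

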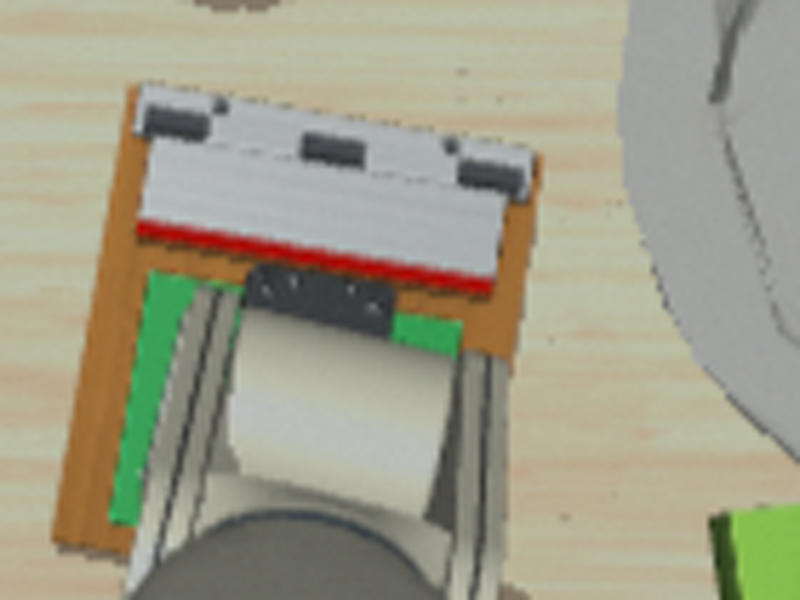

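>>> move_arm(motion=[[[0,0,-0.005],[0,0,0]],[[0,0,-0.005],[0,0,0]],[[0,0,-0.005],[0,0,0]],[[0,0,-0.005],[0,0,0]],[[0,0,-0.005],[0,0,0]]])

```text
t: 18.68
ee_pos: [456.0, -91.8, 30.1]
orientation: [-3.133, 0.231, 0.0]
ft_force: [0.6, -0.0, -1.8]
width: 12.0
```

```bash
python3 g.py 510.1 -99.7 29.7 -0.147
```

```text
t 18.68 pos [456.  -91.8  30.1] yaw -0.147 w 12.0 F [ 0.6 -0.  -1.8] M [-0.04 -0.01 -0.01]
shift [0.364, -0.001, 0.003] turn [-0.0, 0.0, -0.0]
```

>>> move_arm(motion=[[[0.03,0,0.001],[0,0,0]],[[0.06,0,0.001],[0,0,0]],[[0.1,0,0.001],[0,0,0]],[[0.13,0,0.001],[0,0,0]],[[0.15,0,0.001],[0,0,0]]])

```text
t: 19.3
ee_pos: [478.6, -95.1, 30.1]
orientation: [-3.133, 0.231, -0.0]
ft_force: [-0.9, -0.2, -1.7]
width: 11.9
```

```bash
python3 - <<'E'
from workcell import ctrl
import cv2,pickle
for c,sl in (("scene",(slice(190,280),slice(290,410))),):
    D=ctrl.get_image(c); pickle.dump(D,open(c+"7.pkl","wb"))
    cv2.imwrite(f"pics/i_{c}.png",cv2.resize(D["pixels"][sl][:,:,::-1],(800,600),interpolation=cv2.INTER_CUBIC))
E
python3 g.py 510.1 -99.7 30 -0.147
```

```text
t 19.35 pos [479.  -95.2  30.1] yaw -0.147 w 12.0 F [ 0.3 -0.6 -1.2] M [-0.   -0.02  0.01]
shift [0.209, -0.001, 0.001] turn [0.0, -0.001, -0.0]
```

View pics/i_scene.png

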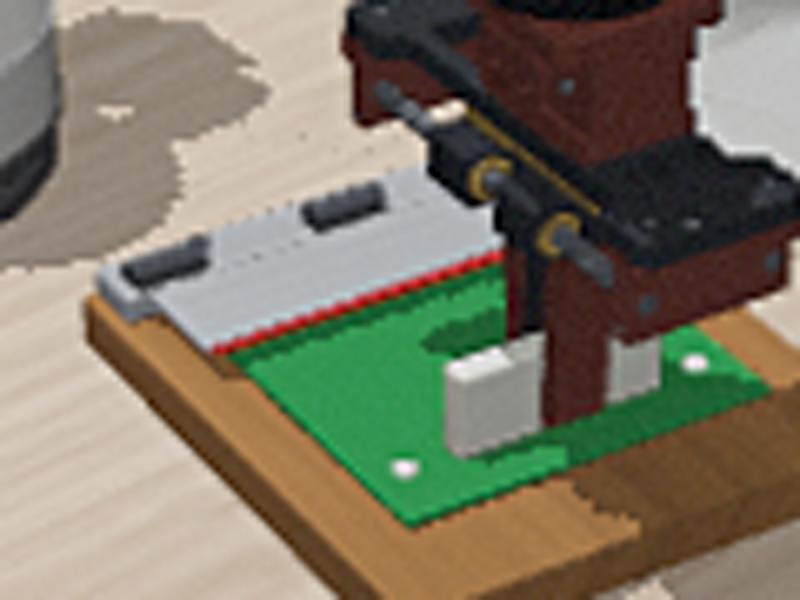

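The far edge is under the lap, whose red line is unmoved (crop (215,350) to (505,258), as before). Continue.

>>> move_arm(motion=[[[0.03,0,0],[0,0,0]],[[0.07,0,0],[0,0,0]],[[0.11,0,0],[0,0,0]],[[0.15,0,0],[0,0,0]],[[0.17,0,0],[0,0,0]]])

```text
t: 19.98
ee_pos: [504.0, -98.9, 30.1]
orientation: [3.133, -0.231, 0.001]
ft_force: [0.3, 0.3, -2.1]
width: 11.8
```

```bash
python3 - <<'E'
from workcell import ctrl
import cv2,pickle
for c,sl in (("scene",(slice(190,280),slice(290,410))),):
    D=ctrl.get_image(c); pickle.dump(D,open(c+"8.pkl","wb"))
    cv2.imwrite(f"pics/j_{c}.png",cv2.resize(D["pixels"][sl][:,:,::-1],(800,600),interpolation=cv2.INTER_CUBIC))
E
python3 g.py 510.1 -99.7 30 -0.147
```

```text
t 20.02 pos [504.3 -98.9  30.1] yaw -0.147 w 11.5 F [ 0.8  0.2 -1.5] M [-0.07 -0.04 -0.02]
shift [0.039, -0.001, 0.001] turn [0.0, -0.001, -0.0]
```

View pics/j_scene.png

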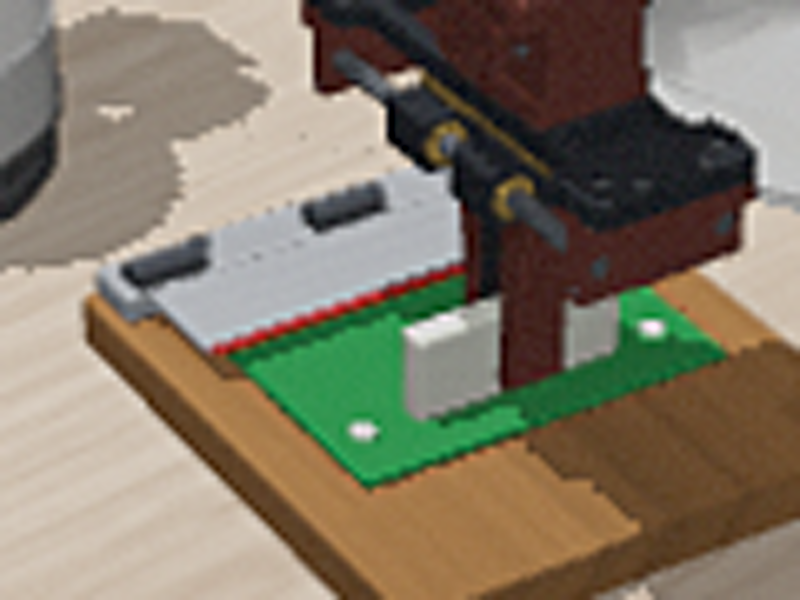

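>>> move_arm(motion=[[[0.008,0,0],[0,0,0]],[[0.016,0,0],[0,0,0]],[[0.022,0,0],[0,0,0]],[[0.027,0,0],[0,0,0]],[[0.03,0,0],[0,0,0]]])

```text
t: 20.65
ee_pos: [507.9, -99.5, 30.1]
orientation: [-3.133, 0.231, 0.0]
ft_force: [-0.2, -0.2, -1.3]
width: 11.7
```

```bash
python3 g.py 510.1 -99.7 30 -0.147
```

```text
t 20.65 pos [507.9 -99.5  30.1] yaw -0.147 w 11.7 F [-0.2 -0.2 -1.3] M [0.   0.01 0.03]
shift [0.015, -0.001, 0.001] turn [-0.0, 0.0, -0.0]
```

>>> move_arm(motion=[[[0.004,0,0],[0,0,0]],[[0.008,0,0],[0,0,0]],[[0.011,0,0],[0,0,0]],[[0.014,0,0],[0,0,0]],[[0.016,0,0],[0,0,0]]])

```text
t: 21.28
ee_pos: [510.3, -99.8, 30.1]
orientation: [-3.133, 0.232, -0.0]
ft_force: [0.5, 0.8, -1.3]
width: 11.7
```

```bash
python3 g.py 510.1 -99.7 30 -0.147
```

```text
t 21.27 pos [510.3 -99.8  30.1] yaw -0.148 w 11.7 F [ 0.5  0.8 -1.3] M [-0.05 -0.03 -0.01]
shift [-0.002, -0.001, 0.001] turn [-0.0, -0.0, -0.001]
```

>>> move_arm(motion=[[[0.003,0,0],[0,0,0]],[[0.006,0,0],[0,0,0]],[[0.009,0,0],[0,0,0]],[[0.01,0,0],[0,0,0]],[[0.01,0,0],[0,0,0]]])

```text
t: 21.9
ee_pos: [511.8, -100.0, 30.1]
orientation: [3.133, -0.231, -0.0]
ft_force: [-0.1, -0.2, -1.1]
width: 11.9
```

```bash
python3 g.py 510.1 -99.7 30 -0.147
```

```text
t 21.9 pos [ 511.8 -100.    30.1] yaw -0.147 w 11.9 F [-0.1 -0.2 -1.1] M [-0.02 -0.   -0.  ]
shift [-0.011, -0.001, 0.001] turn [0.0, 0.0, -0.0]
```

>>> move_arm(motion=[[[0.003,0,0],[0,0,0]],[[0.006,0,0],[0,0,0]],[[0.009,0,0],[0,0,0]],[[0.01,0,0],[0,0,0]],[[0.01,0,0],[0,0,0]]])

```text
t: 22.52
ee_pos: [512.5, -100.0, 29.9]
orientation: [-3.133, 0.232, 0.002]
ft_force: [-3.5, 1.7, -0.1]
width: 11.8
```

```bash
python3 - <<'E'
from workcell import ctrl
import cv2,pickle
for c,sl in (("scene",(slice(190,280),slice(290,410))),("top",(slice(200,305),slice(290,430)))):
    D=ctrl.get_image(c); pickle.dump(D,open(c+"9.pkl","wb"))
    cv2.imwrite(f"pics/k_{c}.png",cv2.resize(D["pixels"][sl][:,:,::-1],(800,600),interpolation=cv2.INTER_CUBIC))
E
python3 g.py 510.1 -99.7 30 -0.147
```

```text
t 22.62 pos [ 512.5 -100.    29.9] yaw -0.148 w 11.8 F [-3.9  0.9  0.2] M [ 0.21  0.62 -0.13]
shift [-0.016, 0.0, -0.001] turn [-0.0, 0.001, -0.001]
```

View pics/k_scene.png

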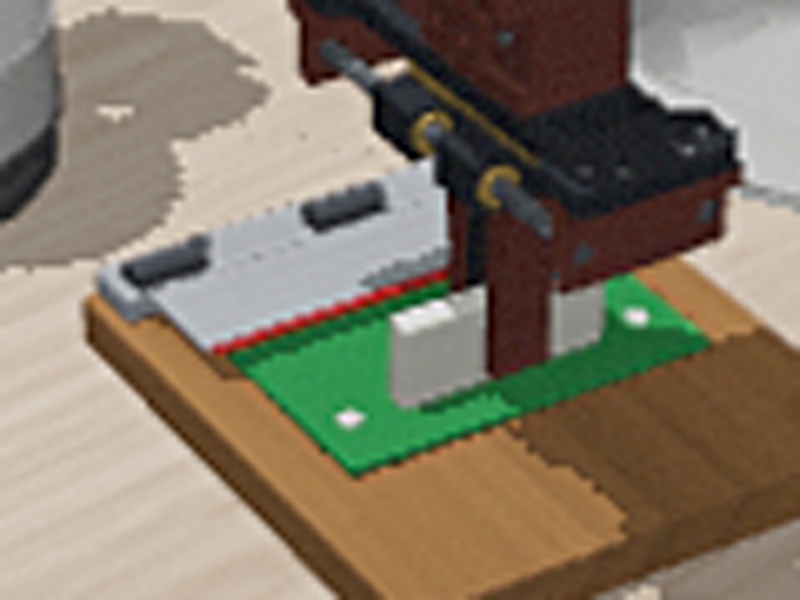

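View pics/k_top.png

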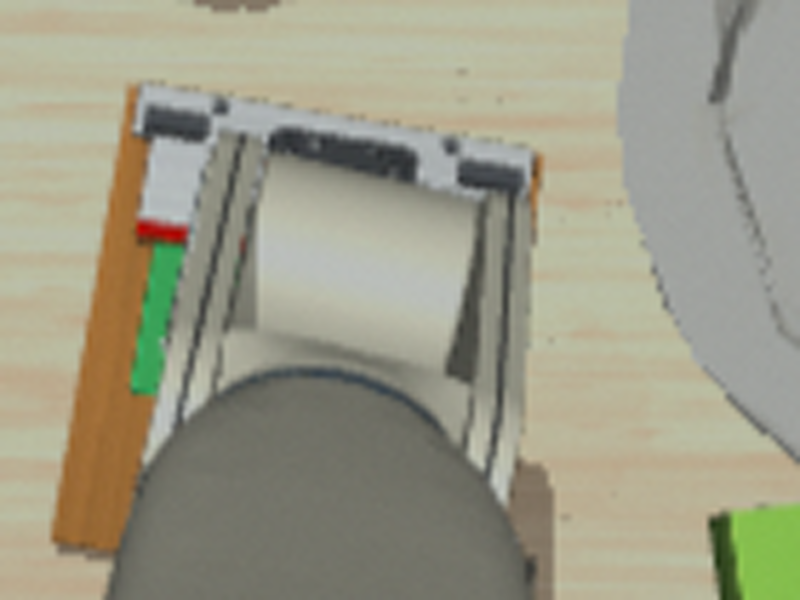

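>>> move_arm(motion=[[[-0.001,0,0.002],[0,0,0]],[[-0.001,0,0.004],[0,0,0]],[[-0.001,0,0.004],[0,0,0]],[[-0.001,0,0.004],[0,0,0]],[[-0.001,0,0.004],[0,0,0]]])

```text
t: 23.25
ee_pos: [512.6, -100.1, 29.7]
orientation: [-3.133, 0.232, 0.002]
ft_force: [-4.9, 2.3, 4.4]
width: 12.0
```

```bash
python3 g.py 510.1 -99.7 30 -0.147
```

```text
t 23.25 pos [ 512.6 -100.1   29.7] yaw -0.148 w 12.0 F [-4.9  2.3  4.4] M [ 0.37  0.98 -0.17]
shift [-0.017, -0.0, -0.002] turn [-0.0, 0.001, -0.001]
```

>>> move_arm(motion=[[[0,0,0.001],[0,0,0]],[[0,0,0.002],[0,0,0]],[[0,0,0.003],[0,0,0]],[[0,0,0.003],[0,0,0]],[[0,0,0.003],[0,0,0]]])

```text
t: 23.88
ee_pos: [512.6, -100.1, 29.7]
orientation: [-3.133, 0.232, 0.002]
ft_force: [-7.5, 2.7, 10.8]
width: 11.8
```

```bash
python3 g.py 510.1 -99.7 30 -0.147
```

```text
t 23.88 pos [ 512.6 -100.1   29.7] yaw -0.148 w 11.8 F [-7.5  2.7 10.8] M [ 0.38  1.24 -0.16]
shift [-0.017, -0.0, -0.002] turn [-0.0, 0.001, -0.001]
```

>>> move_arm(motion=[[[0,0,0],[0,0,0]],[[0,0,0],[0,0,0]],[[0,0,0],[0,0,0]],[[0,0,0],[0,0,0]],[[0,0,0],[0,0,0]]])

```text
t: 24.5
ee_pos: [512.6, -100.1, 29.7]
orientation: [-3.133, 0.232, 0.001]
ft_force: [-7.5, 2.2, 11.1]
width: 12.1
```

```bash
python3 g.py 510.1 -99.7 30 -0.147; python3 - <<'E'
from workcell import ctrl
import cv2
from h import *
D1=ctrl.get_image("scene")
cv2.imwrite("pics/l.png",cv2.resize(D1["pixels"][180:330,220:420][:,:,::-1],(800,600),interpolation=cv2.INTER_CUBIC))
# predicted visible sheet corners if home
b=np.array([520,-101.2]);yaw=-.147
L=[(-35,75,24),(-35,-75,24)]
print(np.round((proj(D1,T([*b,yaw],L))-[220,180]+.5)*4-.5,0).tolist())
for n in("jar","tea_box"): print(n,[(np.round(r["location"]).tolist(),round(r["p"],2)) for r in ctrl.pinpoint("scene",n)])
E
```

```text
t 24.5 pos [ 512.6 -100.1   29.7] yaw -0.148 w 12.1 F [-7.5  2.2 11.1] M [ 0.42  1.13 -0.21]
shift [-0.017, -0.0, -0.002] turn [-0.0, 0.001, -0.001]
[[494.0, 323.0], [711.0, 244.0]]
jar [([622.0, 322.0, -0.0], 0.66)]
tea_box [([735.0, 211.0, -0.0], 0.83)]
```

View pics/l.png

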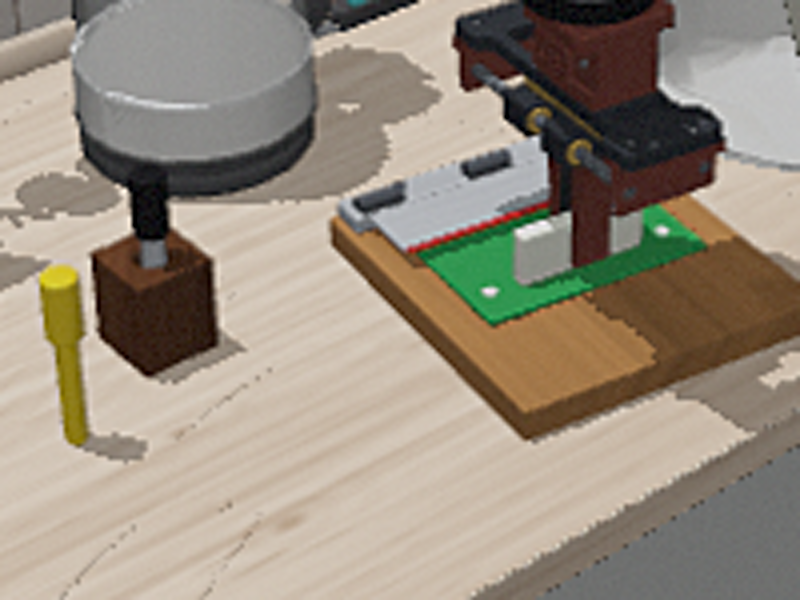

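Sheet corners are at crop (492,323) and (708,247), against (494,323) and (711,244) predicted for home. The lap is down and the peg stands in the holder at (150,230). Handing in.

```bash
python3 -c "
from workcell import ctrl
print(ctrl.close_job())"; python3 g.py 510.1 -99.7 30 -0.147
```

```text
the job is handed in; nothing more can be done
None
the job is handed in; nothing more can be done
```

I pulled the black-handled peg out of the board and stood it in the dark holder, let go. I then slid the green sheet under the lap until I felt the stop, and handed the job in at about 24.6 s still gripping and pressing it.

**Last checks before handing in**
- **Press:** the wrist showed 11 N upward, steady over two readings.
- **Sheet:** its visible near corners were within 1 px of where they should be when home. The tool was square to the board within about 0.001 rad of my camera estimate of the board's angle. I could not see the far edge directly under the lap.
- **Lap:** its red edge had not visibly moved in any picture during the slide.
- **Peg:** upright in the holder in the last scene picture.
- **Bystanders:** the jar and tea carton were where they started, within measuring error. I did not measure the green carton again at the end; nothing came near it.

**What disagreed or went off plan**
- **Stop position:** I felt the stop about 2 mm further on than the cameras predicted, which is within their accuracy.
- **Pressing force:** while first lowering the sheet and starting to slide it, I pressed at up to 27 N before easing off.
- **Peg detector:** after the drop, the network reported only the yellow look-alike as "peg". I judged the real peg from the pictures.

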